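# Eject a filter cube and cover the empty bay

### The job

Push the red tab of the spring ejector towards the bay, as far as it goes, so that the filter cube with the green top slides out of the bay onto the blue landing pad, and let the ejector spring back. Then lay the white cover flat, square and centred across the two aluminium cheeks of the empty bay so that the opening is closed; set it down, do not drop it. Leave the cube upright on the landing pad and do not disturb the other things on the table.

Things in the scene. Friction and masses are not known exactly. Their poses are not given: they have to be found in the camera images.
- dock: Filter dock bolted to the table: black base plate 255 (x -125 to +130) x 90 x 12 mm with the bay, the ejector and the landing pad on it. Origin on the table surface under the middle of the cube's place in the bay; +x is the direction in which the cube is ejected, z up.
- seat (a point): Middle of the cover's seat, level with the cheek tops (dock x -9, y 0, z 52 mm); axes as the dock's. The bay: two aluminium cheeks 20 mm thick, 62 mm long (dock x -40 to 22), 40 mm apart (y 20 to 40 and -40 to -20), tops 52 mm above the table; a thin rear wall at x -40; open on top and at the +x end.
- landing (a point): Middle of the blue landing pad, on its surface (dock x 75, y 0, z 12 mm); axes as the dock's. The pad is 90 x 62 mm, with lips 8 mm high at both sides and at the far end.
- tab (a point): On the red upright ejector tab: the centre of the face to push (it faces dock -x), at z 45 mm above the table; moves with the tab. The tab is 8 mm thick (along dock x), 36 mm wide, from z 16 to 66 mm; behind it the table is free. Axes as the dock's.
- ejector (a joint): Travel of the ejector towards dock +x in m: 0 at rest, 0.060 at its stop; the spring takes 2 to 7 N and returns it to 0 when let go. A side spring in the bay adds about 4 N while the cube is held. Its steel blade pushes the back of the cube.
- cube: Filter cube to be ejected: dark block 38 x 38 x 36 mm with a green top, origin at the centre of its underside, z up; starts held in the bay, its top 4 mm below the cheek tops.
- cover: White cover plate 76 (x) x 96 (y) x 6 mm with a black grip rib on top, 14 mm wide (x), 60 mm long (y), reaching from z 6 to z 30 mm. Origin at the centre of its underside, z up. Starts flat on the table. On the bay its x lies along dock x (either way round), its long side spanning the cheeks.
- spare_cube: Bystander: another filter cube of the same size with a yellow top, standing on the table beside the dock; origin at the centre of its underside.
- tipbox: Bystander: pipette tip box, orange with a clear lid, 85 x 120 x 55 mm; origin at the centre of its underside.
- objective: Bystander: steel microscope objective with a green ring, 34 mm diameter, 44 mm high, standing on the table; origin at the centre of its underside.
Not all that is in view belongs to the job. Of the things like the cover, leave any that is purple or yellow; of the rest the larger one is meant.

How it is judged:
On the way, in this order (a step that is already met when the one before it is completed fails the run):
1. the ejector is pressed at least 50 mm and the cube is out on the landing pad, the bay not yet covered (value of joint ejector above 0.05 m and distance between cover and seat above 0.06 m and x of cube in the frame of dock between 0.048 and 0.115 m and y of cube in the frame of dock between -0.025 and 0.025 m and z of cube in the frame of dock between 0.006 and 0.018 m and angle between cube's own z axis and vertical below 0.1 rad), for 0.05 s.
2. the cover, still in the fingers, is lowered onto the cheeks (within 8 mm of resting) in its place (contact force between the fingers and cover above 0.3 N and x of cover in the frame of seat between -0.01 and 0.01 m and y of cover in the frame of seat between -0.014 and 0.014 m and z of cover in the frame of seat between -0.003 and 0.008 m and angle between the x axis of cover and the x axis of dock, either way round below 0.15 rad).
At the end, for the whole second after the job is handed in: Cube upright (0.1 rad), at rest on the landing pad, 48-115 mm ahead of the dock origin, within 25 mm of its centre line; ejector within 4 mm of rest; cover at rest, flat (0.04 rad) on both cheeks (3 mm), within 10 mm of the seat along the dock, 14 mm across, square to 0.15 rad (x of cube in the frame of dock between 0.048 and 0.115 m and y of cube in the frame of dock between -0.025 and 0.025 m and z of cube in the frame of dock between 0.006 and 0.018 m and angle between cube's own z axis and vertical below 0.1 rad and x of cover in the frame of seat between -0.01 and 0.01 m and y of cover in the frame of seat between -0.014 and 0.014 m and z of cover in the frame of seat between -0.003 and 0.003 m and angle between the x axis of cover and the x axis of dock, either way round below 0.15 rad and angle between cover's own z axis and vertical below 0.04 rad and linear speed of each of cover, cube below 0.02 m/s and value of joint ejector below 0.004 m); the robot touches nothing.
It fails at once if a bystander is moved by more than 20 mm or tipped (distance of any of spare_cube, tipbox, objective from where it was at the start of the episode above 0.02 m or angle between any of spare_cube, tipbox, objective's own z axis and vertical above 0.3 rad).
It fails at once if the ejected cube is tipped over (angle between cube's own z axis and vertical above 0.5 rad).
It also fails if it takes over 56 s, if anything falls off the work surface, if the arm or the gripper's body presses on something with over 40 N, if the wrist force passes 120 N, or if a joint passes its speed limit or range.

### The arm

A 6-joint arm with a two-finger parallel gripper is mounted at the origin on the work surface. World frame = base frame: x ahead of the robot, y to its left, z up, the work surface at z = 0. Lengths are in m, angles in rad, forces in N, time in s.
With the tool pointing down it reaches from about 0.3 to 0.775 m from the base axis. Payload 14.6 kg.
Tool frame: the origin (TCP) lies at the very end of the fingers, on their centre line; the grasp point (between the pads) lies 19 mm behind it; z points along the fingers, y is the line along which they close (so a half turn about z gives the same grasp; the last joint's range is limited). The gripper opens to 94 mm and grips with 3 to 60 N. Pads are 16 mm wide; open, the fingers measure 119 mm over their backs; the gripper's body (75 mm by 177 mm) begins 78 mm behind the grasp point.
Start: joints at [-1.217, 0.3, 1.521, -0, 1.321, -0.067], TCP at [0.225, -0.502, 0.205] pointing down, gripper open.
Joint ranges: [-3.03, 3.03], [-0.79, 2.21], [0.23, 2.52], [-1.04, 4.18], [0, 3.07], [-2.55, 2.55]. Speed limits (rad/s): [2.22, 2.22, 2.57, 3.14, 3.14, 3.14].

### API

Orientations are given as [roll, pitch, yaw] about the fixed x, y, z axes, in that order (R = Rz(yaw) Ry(pitch) Rx(roll)).
In Python, from station import ctrl gives the robot as it stands. The module is installed in compiled form; this text tells all that it offers.
- The arm moves only by the tool step_arm, never from a script. Its argument "deltas" is a list of rows, each an object with "dp": the shift along the tool's x, y, z scaled (see below), a list of three; "twist": the turn about the tool's z scaled (see below). In form: [{"dp": [tx, ty, tz], "twist": twist}, ...]. A call has 1 to 12 rows; each row shifts and turns the commanded pose from where the row before left it, along the tool's axes as they then stand; what a row does not reach is not made up. The controller multiplies each number of a shift by 0.04 m and each number of a turn by 4 degrees. A row lasts 1/10 s, in which the tool goes at most 50 mm and 8.59 degrees, less where a joint would pass 70% of its speed; a pose out of reach is approached as far as the arm can. A call with a number of a shift or a turn outside -1 to 1 is refused whole. A call with a gripper value outside its range is refused whole. "gripper" is the opening, from -1 (shut) to 1 (fully open), set as the call begins (left out, the last holds). The fingers move at their own pace and stop on an object; "squeeze" is the grip in N (left out, the last holds). Time passes only in rows, so rows that do not move let the fingers close. It gives the time, the measured TCP pose, the force, the opening and the grip force at its end, in the units of the state.
- ctrl.get_obs(): the state, without advancing time (a new reading comes with each control period).
- ctrl.camera(name): name is "side" or "top" or "wrist"; returns (picture, depth): 420x560x3 uint8, red, green, blue; 420x560 float32, m along the optical axis (not along the pixel's ray), 0 where there is no reading.
- ctrl.get_calibration(name): a dict with "fx", "fy", "cx", "cy" (pixels), "world_to_cam" (4x4, takes a point from world to camera coordinates); the wrist camera has in their place "hand_eye" (4x4, takes a point from camera to tool coordinates, whose origin is the TCP and whose axes are the flange's). Camera axes: x right, y down, z forward; pixel columns grow to the right and rows downward; lengths in m; the calibration is good to about 2 mm. A picture is of the moment at which its call begins: read the wrist's pose just before it. get_calibration takes no time and is no camera call.
- ctrl.hand_in(): hands the job in; it is judged then, once.
Trained networks look in the newest picture that a camera, given by its name, has taken for a name from the list of things; names that differ only in an ending like _2 or _b are one class to them, and where a whole thing is asked for, a point or a joint stands for the part that bears it (a point fixed in the world has none). Each returns a list of dicts, best first, with "conf" (0 to 1); they miss things now and then, are a little off and sometimes report something else, mostly with a low value. They report only what shows in the picture. A call takes as long as a camera call. They do not tell look-alikes from the thing itself.
- ctrl.spot_in(camera, label): "rect" ([left, top, right, bottom] as shares, 0 to 1, of the picture: columns of its width, rows of its height, round what is visible of it).
- ctrl.cut_out(camera, label): "pixels" (420x560 bool, what is visible of it) and "rect" ([left, top, right, bottom] as shares, 0 to 1, of the picture: columns of its width, rows of its height, round what is visible of it).
The state is a dict: "time_s": time; "qpos": joint angles; "joint_vel": joint speeds; "tau": joint torques, N m; "ee_pos": TCP position; "eef_rot": TCP orientation; "force": force on the tool from outside, world axes, zero at the start; "moment": the same for the moment, N m; "grip_width": finger opening in m; "grip_force": force on a finger pad.
Only numpy, scipy, OpenCV 4.12 (cv2) and the standard library are available. Lean on these libraries where they do the work, as an engineer would, in place of code of your own. Each camera call takes 0.05 s, during which the arm holds its last target. There are 200 camera calls.

## Working session

There is one attempt and no reset: what is moved stays moved. The work goes in short steps, Python scripts to look and compute and a tool call to move; the robot and the scene stay as the last step left them, time stands still between calls to the robot, and variables do not carry over. Pictures are saved under pics/ and viewed, at most 10 in all, crops included, and the job is handed in when it is done.

Besides the shell and the picture viewer there is one more tool, called after "Call:" by a JSON object that holds its "op" and its "data", one argument or row to a line. step_arm: Moves the arm, as the interface text tells. Its arguments: {"type":"object","properties":{"deltas":{"type":"array"},"gripper":{"type":"number"},"squeeze":{"type":"number"}},"required":["deltas"]}

```bash
mkdir -p pics
cat > h.py <<'E'
import numpy as np, cv2
from station import ctrl
from scipy.spatial.transform import Rotation as R
def cloud(name):
    o=ctrl.get_obs(); im,d=ctrl.camera(name); k=ctrl.get_calibration(name)
    v,u=np.mgrid[0:420,0:560]
    P=np.stack([(u-k['cx'])/k['fx']*d,(v-k['cy'])/k['fy']*d,d],-1)
    if name=='wrist':
        T=np.eye(4);T[:3,:3]=R.from_euler('xyz',o['eef_rot']).as_matrix();T[:3,3]=o['ee_pos']
        M=T@np.array(k['hand_eye'])
    else: M=np.linalg.inv(np.array(k['world_to_cam']))
    W=P@M[:3,:3].T+M[:3,3]; W[d==0]=np.nan
    return im,d,W
def save(n,im): cv2.imwrite('pics/'+n,im[:,:,::-1])
E
python3 - <<'E'
from h import *
o=ctrl.get_obs();print({k:np.round(v,3) for k,v in o.items()})
ims=[]
for c in('top','side'):
    im,d,W=cloud(c);save(c+'1.png',im);np.save(c+'.npy',W)
    for l in('dock','tab','cover','cube','spare_cube','tipbox','objective'):
        for r in ctrl.cut_out(c,l):
            m=r['pixels'];p=W[m];p=p[~np.isnan(p[:,0])]
            print(c,l,round(r['conf'],2),(np.array(r['rect'])*[560,420,560,420]).round(),m.sum(),np.nanmedian(p,0).round(3),np.percentile(p,[3,97],axis=0).round(3).tolist() if len(p) else '')
E
```

```text
{'time_s': np.float64(0.0), 'qpos': array([-1.217,  0.3  ,  1.522, -0.   ,  1.321, -0.067]), 'joint_vel': array([-0.001, -0.002, -0.   ,  0.001,  0.001,  0.001]), 'tau': array([-1.0000e-03, -5.3180e+01, -3.5274e+01,  7.1000e-02,  2.4000e-02,
       -0.0000e+00]), 'ee_pos': array([ 0.225, -0.502,  0.205]), 'eef_rot': array([-3.14 , -0.   ,  0.421]), 'force': array([ 1.185,  0.767, -0.439]), 'moment': array([-0.012, -0.035,  0.028]), 'grip_force': np.float64(0.0), 'grip_width': np.float64(0.094)}
top dock 0.71 [218. 206. 317. 249.] 3377 [ 0.507 -0.033  0.012] [[0.468, -0.152, 0.007], [0.552, 0.088, 0.054]]
top dock 0.28 [279. 216. 316. 233.] 218 [ 0.507 -0.128  0.033] [[0.489, -0.149, 0.008], [0.523, -0.062, 0.067]]
top tab 0.71 [278. 219. 317. 233.] 160 [ 0.507 -0.122  0.035] [[0.489, -0.144, 0.013], [0.516, -0.058, 0.066]]
top cover 0.82 [409. 185. 453. 223.] 1049 [ 0.565 -0.447  0.006] [[0.526, -0.495, 0.002], [0.609, -0.404, 0.03]]
top cover 0.71 [350. 193. 398. 239.] 1161 [ 0.54  -0.296  0.006] [[0.493, -0.346, -0.0], [0.589, -0.253, 0.03]]
top cover 0.67 [322. 257. 356. 284.] 660
[... 1625 characters left out ...]
0.527, -0.106, 0.064]]
side cube 0.72 [278. 229. 297. 253.] 298 [ 0.509 -0.016  0.042] [[0.494, -0.047, 0.013], [0.526, -0.012, 0.049]]
side cube 0.42 [214. 233. 233. 256.] 256 [0.633 0.044 0.025] [[0.623, 0.027, 0.001], [0.648, 0.052, 0.043]]
side spare_cube 0.64 [239. 210. 260. 233.] 391 [ 0.627 -0.058  0.025] [[0.611, -0.102, -0.002], [0.66, -0.042, 0.036]]
side tipbox 0.66 [171. 298. 241. 369.] 3735 [0.485 0.313 0.052] [[0.449, 0.238, 0.002], [0.537, 0.356, 0.055]]
side tipbox 0.39 [240. 205. 327. 288.] 3122 [ 0.497 -0.011  0.012] [[0.462, -0.144, 0.0], [0.548, 0.096, 0.052]]
side objective 0.73 [216. 234. 232. 255.] 266 [0.633 0.043 0.024] [[0.623, 0.022, -0.001], [0.648, 0.052, 0.043]]
```

Run:
```python
import cv2
a=cv2.imread('pics/top1.png')[150:310,200:470];cv2.imwrite('pics/a.png',cv2.resize(a,(800,474),interpolation=cv2.INTER_CUBIC))
```

```text
(no output)
```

View pics/a.png

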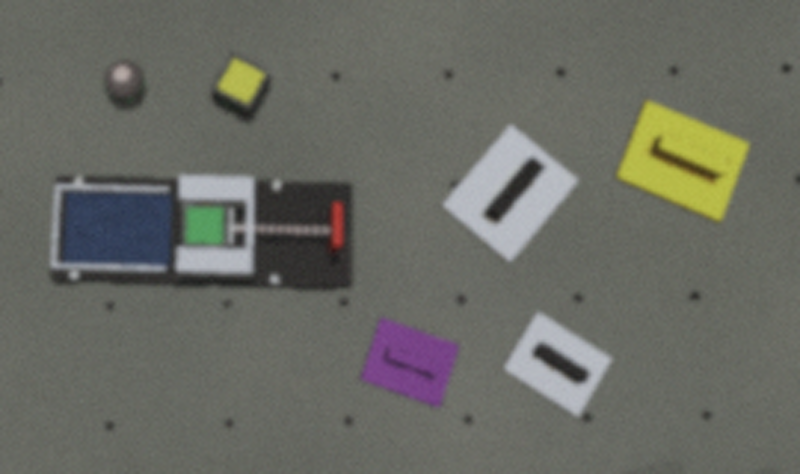

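```bash
cat >> h.py <<'E'
def rect(W,zlo,zhi,box):
    m=(W[...,2]>zlo)&(W[...,2]<zhi)&(W[...,0]>box[0])&(W[...,0]<box[1])&(W[...,1]>box[2])&(W[...,1]<box[3])
    m=cv2.morphologyEx(m.astype(np.uint8),cv2.MORPH_OPEN,np.ones((2,2)))>0
    p=W[m]
    if len(p)<8: return None
    c,s,a=cv2.minAreaRect((p[:,:2]*1000).astype(np.float32))
    return len(p),np.round(c,1),np.round(s,1),round(a,1),np.round(np.median(p[:,2])*1000,1)
DOCK=(.44,.58,-.18,.11)
def report(W):
    print('cheeks',rect(W,.0495,.056,DOCK));print('tab',rect(W,.058,.072,(.44,.58,-.18,0)))
    print('base',rect(W,.008,.07,DOCK));print('cube',rect(W,.046,.0495,(.48,.54,-.07,0)))
    C=(.48,.6,-.36,-.23)
    print('plate',rect(W,.003,.04,C));print('rib',rect(W,.024,.035,C))
E
python3 - <<'E'
from h import *
for c in('top','side'): print(c);report(np.load(c+'.npy'))
print(np.round(ctrl.get_calibration('wrist')['hand_eye'],3),ctrl.get_calibration('wrist')['fx'])
E
```

```text
top
cheeks (316, array([nan, nan]), array([0., 0.]), 0.0, np.float64(nan))
tab (44, array([ 509.4, -147.1]), array([10.2, 42. ]), 87.0, np.float64(63.3))
base (3427, array([nan, nan]), array([0., 0.]), 0.0, np.float64(nan))
cube (88, array([509.1, -34. ]), array([35.4, 30.3]), 17.0, np.float64(47.5))
plate (981, array([ 486.9, -346.1]), array([ 0. , 31.9]), 0.0, np.float64(nan))
rib (134, array([ 541. , -303.2]), array([15.6, 67.6]), 47.7, np.float64(27.9))
side
cheeks (173, array([ 497.3, -115.5]), array([206.7,  74.1]), 84.7, np.float64(50.1))
tab (52, array([ 519.2, -180. ]), array([ 29.5, 111.1]), 24.1, np.float64(60.8))
base (3014, array([504.5, -68.2]), array([334. ,  85.5]), 87.4, np.float64(nan))
cube (78, array([508. , -34.9]), array([30.1, 66.3]), 17.5, np.float64(46.8))
plate (403, array([ 536.8, -294.6]), array([73.7, 90.7]), 46.3, np.float64(nan))
rib (67, array([ 541.5, -303.8]), array([21.5, 77. ]), 33.4, np.float64(nan))
[[-0.    -0.964 -0.265  0.078]
 [ 1.     0.    -0.001  0.   ]
 [ 0.001 -0.265  0.964 -0.179]
 [ 0.     0.     0.     1.   ]] 306.5095172188174
```

Call:
{"op": "step_arm", "data": {
  "deltas": [
    {"dp": [0, 0, 0], "twist": 1},
    {"dp": [0, 0, 0], "twist": 1},
    {"dp": [0, 0, 0], "twist": 1},
    {"dp": [0, 0, 0], "twist": 1},
    {"dp": [0, 0, 0], "twist": 1},
    {"dp": [0, 0, 0], "twist": 1}
  ],
  "gripper": -1
}}

```text
time_s: 1.4
ee_pos: [0.2247, -0.502, 0.2054]
eef_rot: [3.142, -0.0, -0.001]
force: [-0.2, 0.2, -0.1]
grip_width: 0.0493
grip_force: 0.0
```

Call:
{"op": "step_arm", "data": {
  "deltas": [
    {"dp": [0.76, -0.83, 0], "twist": 0},
    {"dp": [0.76, -0.83, 0], "twist": 0},
    {"dp": [0.76, -0.83, 0], "twist": 0},
    {"dp": [0.76, -0.83, 0], "twist": 0},
    {"dp": [0.76, -0.83, 0], "twist": 0},
    {"dp": [0.76, -0.83, 0], "twist": 0},
    {"dp": [0.76, -0.83, 0], "twist": 0},
    {"dp": [0.76, -0.83, 0], "twist": 0},
    {"dp": [0.76, -0.83, 0], "twist": 0},
    {"dp": [0.76, -0.83, 0], "twist": 0},
    {"dp": [0, 0, 0], "twist": 0},
    {"dp": [0, 0, 0], "twist": 0}
  ]
}}

```text
time_s: 2.6
ee_pos: [0.5282, -0.1689, 0.2052]
eef_rot: [-3.142, 0.0, 0.004]
force: [-0.2, -0.3, 0.1]
grip_width: 0.0005
grip_force: 0.0
```

```bash
sed -i "s/    p=W\[m\]\$/    p=W[m];p=p[~np.isnan(p[:,0])]/; s/    m=(W\[/    W=W.copy();m=(W[/" h.py
sed -i "s/    p=W\[m\];/    m=cv2.connectedComponentsWithStats(m.astype(np.uint8));m=m[1]==1+np.argmax(m[2][1:,4]) if big and m[0]>1 else m[1]>0\n    p=W[m];/; s/def rect(W,zlo,zhi,box)/def rect(W,zlo,zhi,box,big=1)/; s/.056,DOCK)/.056,DOCK,0)/" h.py
python3 - <<'E'
from h import *
for c in('top','side'): print(c);report(np.load(c+'.npy'))
im,d,W=cloud('wrist');save('w1.png',im);np.save('w1.npy',W);print('wrist');report(W)
o=ctrl.get_obs();print(o['time_s'],o['ee_pos'],o['eef_rot'],o['grip_width'])
E
```

```text
top
cheeks (314, array([509.3, -46.1]), array([61.6, 77.7]), 87.3, np.float64(50.9))
tab (44, array([ 509.4, -147.1]), array([10.2, 42. ]), 87.0, np.float64(63.3))
base (3412, array([511.8, -34.6]), array([253.6,  95.1]), 87.9, np.float64(12.4))
cube (82, array([510. , -35.5]), array([33.9, 30.2]), 10.7, np.float64(47.6))
plate (979, array([ 539.3, -301.2]), array([76.9, 99.2]), 46.8, np.float64(5.6))
rib (134, array([ 541. , -303.2]), array([15.6, 67.6]), 47.7, np.float64(27.9))
side
cheeks (173, array([ 497.3, -115.5]), array([206.7,  74.1]), 84.7, np.float64(50.1))
tab (52, array([ 519.2, -180. ]), array([ 29.5, 111.1]), 24.1, np.float64(60.8))
base (3004, array([503.7, -68.1]), array([333.9,  86.9]), 87.3, np.float64(14.7))
cube (74, array([505.2, -24.5]), array([28.8, 46.2]), 20.6, np.float64(46.8))
plate (398, array([ 535.2, -295. ]), array([76.4, 92.4]), 46.3, np.float64(5.3))
rib (66, array([ 536.6, -306.5]), array([29.7, 74.2]), 45.1, np.float64(27.5))
wrist
cheeks (2120, array([498.6, -64.9]), array([155.7, 103.2]), 87.1, np.float64(51.5))
tab (254, array([ 497.7, -139.2]), array([ 8.1, 56.3]), 84.7, np.float64(65.2))
base (14867, array([503.1, -25.5]), array([270.3, 108.3]), 87.6, np.float64(12.7))
cube (1046, array([510.8, -32.7]), array([38.6, 37.9]), 87.5, np.float64(47.9))
plate (4604, array([ 541. , -298.1]), array([80.1, 97.5]), 47.4, np.float64(5.6))
rib (649, array([ 539.9, -300.9]), array([25.8, 62.6]), 48.0, np.float64(29.3))
2.65 [ 0.52774384 -0.16961273  0.20530154] [3.14158346e+00 4.25392760e-04 2.23253719e-03] 0.0005281930534992362
```

View pics/w1.png

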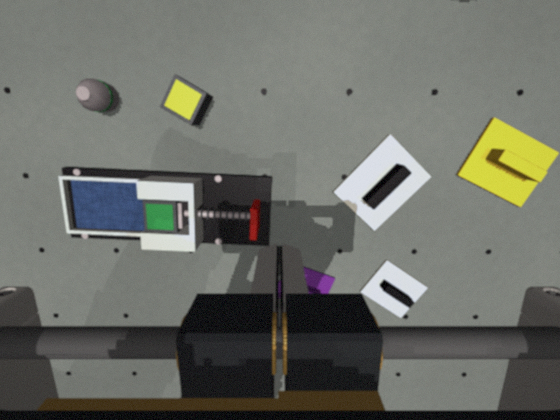

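Call:
{"op": "step_arm", "data": {
  "deltas": [
    {"dp": [-0.6, 0.3, 0], "twist": 0.62},
    {"dp": [0, 0, 0.85], "twist": 0},
    {"dp": [0, 0, 0.85], "twist": 0},
    {"dp": [0, 0, 0.85], "twist": 0},
    {"dp": [0, 0, 0.85], "twist": 0},
    {"dp": [0, 0, 0.85], "twist": 0},
    {"dp": [0, 0, 0], "twist": 0}
  ]
}}

```text
time_s: 3.35
ee_pos: [0.5012, -0.1817, 0.032]
eef_rot: [-3.139, 0.006, -0.043]
force: [-0.5, -0.7, 0.8]
grip_width: 0.0005
grip_force: 0.0
```

Call:
{"op": "step_arm", "data": {
  "deltas": [
    {"dp": [0, -0.25, 0], "twist": 0},
    {"dp": [0, -0.25, 0], "twist": 0},
    {"dp": [0, -0.2, 0], "twist": 0},
    {"dp": [0, -0.2, 0], "twist": 0},
    {"dp": [0, -0.2, 0], "twist": 0}
  ]
}}

```text
time_s: 3.85
ee_pos: [0.5067, -0.1377, 0.0373]
eef_rot: [3.139, -0.003, -0.041]
force: [-1.8, -8.2, 6.1]
grip_width: 0.0001
grip_force: 4.0
```

Call:
{"op": "step_arm", "data": {
  "deltas": [
    {"dp": [0, -0.12, 0], "twist": 0},
    {"dp": [0, -0.12, 0], "twist": 0},
    {"dp": [0, -0.12, 0], "twist": 0},
    {"dp": [0, -0.12, 0], "twist": 0},
    {"dp": [0, -0.12, 0], "twist": 0}
  ]
}}

```text
time_s: 4.35
ee_pos: [0.5078, -0.1137, 0.0372]
eef_rot: [3.14, -0.003, -0.041]
force: [-1.4, -6.5, 3.6]
grip_width: 0.0003
grip_force: 3.6
```

Run:
```python
from h import *
im,d,W=cloud('side');a=im[190:310,220:380];save('s2.png',cv2.resize(a,(640,480),interpolation=cv2.INTER_CUBIC))
```

```text
(no output)
```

View pics/s2.png

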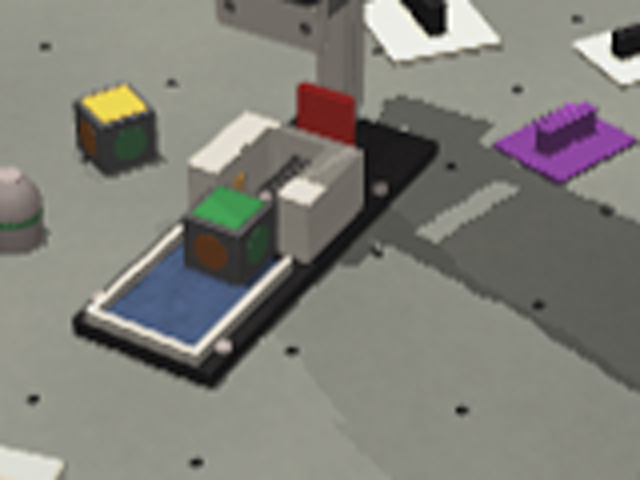

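Call:
{"op": "step_arm", "data": {
  "deltas": [
    {"dp": [0, -0.1, 0], "twist": 0},
    {"dp": [0, -0.1, 0], "twist": 0},
    {"dp": [0, -0.1, 0], "twist": 0}
  ]
}}

```text
time_s: 4.7
ee_pos: [0.5083, -0.1018, 0.0372]
eef_rot: [3.14, -0.003, -0.041]
force: [-0.8, -7.5, 5.5]
grip_width: 0.0002
grip_force: 4.0
```

Call:
{"op": "step_arm", "data": {
  "deltas": [
    {"dp": [0, -0.1, 0], "twist": 0},
    {"dp": [0, 0, 0], "twist": 0}
  ]
}}

```text
time_s: 4.9
ee_pos: [0.5085, -0.0976, 0.0372]
eef_rot: [3.14, -0.003, -0.041]
force: [-1.4, -6.9, 4.8]
grip_width: 0.0002
grip_force: 3.5
```

Call:
{"op": "step_arm", "data": {
  "deltas": [
    {"dp": [0, -0.1, 0], "twist": 0},
    {"dp": [0, 0, 0], "twist": 0}
  ]
}}

```text
time_s: 5.1
ee_pos: [0.5086, -0.0965, 0.0374]
eef_rot: [3.135, -0.004, -0.041]
force: [-4.5, -30.8, 3.6]
grip_width: 0.0009
grip_force: 15.3
```

Call:
{"op": "step_arm", "data": {
  "deltas": [
    {"dp": [0, -0.08, 0], "twist": 0},
    {"dp": [0, 0, 0], "twist": 0}
  ]
}}

```text
time_s: 5.3
ee_pos: [0.5087, -0.0961, 0.0376]
eef_rot: [3.131, -0.004, -0.041]
force: [-6.4, -54.3, 2.7]
grip_width: 0.0003
grip_force: 27.2
```

Run:
```python
from h import *
for c in('side','top','wrist'):
    im,d,W=cloud(c)
    hsv=cv2.cvtColor(im,cv2.COLOR_RGB2HSV)
    m=(hsv[...,0]>45)&(hsv[...,0]<80)&(hsv[...,1]>90)&(W[...,2]>.04)&(W[...,2]<.06)&(abs(W[...,0]-.51)<.06)&(abs(W[...,1])<.12)
    p=W[m];print(c,m.sum(),np.round((p.min(0)+p.max(0))/2,4),np.round(np.ptp(p,0),3)) if m.any() else print(c,'none')
```

```text
side 109 [0.5129 0.0254 0.0467] [0.031 0.032 0.006]
top 134 [0.5122 0.0275 0.0475] [0.03  0.029 0.011]
wrist 2429 [0.5134 0.0281 0.048 ] [0.032 0.032 0.004]
```

Call:
{"op": "step_arm", "data": {
  "deltas": [
    {"dp": [0, 0.3, 0], "twist": 0},
    {"dp": [0, 0.3, 0], "twist": 0},
    {"dp": [0, 0.3, 0], "twist": 0},
    {"dp": [0, 0.4, 0], "twist": 0},
    {"dp": [0, 0.5, 0], "twist": 0},
    {"dp": [0, 0.5, 0], "twist": 0},
    {"dp": [0, 0, -0.8], "twist": 0},
    {"dp": [0, 0, -1], "twist": 0},
    {"dp": [0, 0, -1], "twist": 0},
    {"dp": [0, 0, -1], "twist": 0},
    {"dp": [0.5, 0, -0.7], "twist": 0},
    {"dp": [0, 0, 0], "twist": 0}
  ]
}}

```text
time_s: 6.65
ee_pos: [0.5262, -0.1835, 0.2196]
eef_rot: [3.14, -0.006, -0.041]
force: [-0.3, -0.6, -1.1]
grip_width: 0.0003
grip_force: 0.0
```

Run:
```python
from h import *
o=ctrl.get_obs();print(o['ee_pos'],o['eef_rot'])
im,d,W=cloud('wrist');save('w2.png',im);np.save('w2.npy',W)
hsv=cv2.cvtColor(im,cv2.COLOR_RGB2HSV)
def R2(n,m,zlo,zhi,box):
    V=W.copy();V[~m]=np.nan;print(n,rect(V,zlo,zhi,box))
A=np.ones((420,560),bool);bright=(hsv[...,2]>110)&(hsv[...,1]<60);dark=hsv[...,2]<70
R2('cheeks',A,.047,.056,(.45,.57,-.09,-.005))
R2('cheeksB',bright,.047,.056,(.45,.57,-.1,.0))
R2('tab',A,.06,.072,(.47,.55,-.17,-.12))
R2('base',A,.008,.016,(.44,.58,-.18,.11))
R2('cover',A,.003,.04,(.48,.61,-.37,-.23));R2('coverB',bright,.002,.009,(.48,.61,-.37,-.23))
R2('rib',dark,.02,.035,(.48,.61,-.37,-.23));R2('ribtop',A,.027,.035,(.48,.61,-.37,-.23))
R2('cube',(hsv[...,0]>45)&(hsv[...,0]<80)&(hsv[...,1]>90),.04,.055,(.45,.57,-.05,.1))
```

```text
[ 0.52616222 -0.18354422  0.21957781] [ 3.13975627 -0.00633126 -0.04071009]
cheeks (2055, array([501.2, -28.4]), array([ 86.4, 101.7]), 86.7, np.float64(51.5))
cheeksB (1962, array([501.2, -28.4]), array([ 86.4, 101.7]), 86.7, np.float64(51.5))
tab (226, array([ 498. , -138.8]), array([ 9.9, 55.1]), 80.0, np.float64(65.2))
base (4539, array([509. , -29.8]), array([254.3,  95.1]), 87.6, np.float64(11.6))
cover (4343, array([ 540.8, -297.4]), array([79. , 96.8]), 47.9, np.float64(5.6))
coverB (3535, array([ 540.8, -297.4]), array([79.1, 96.8]), 47.9, np.float64(5.4))
rib (532, array([ 542.5, -294.6]), array([13.8, 56.9]), 48.0, np.float64(29.4))
ribtop (578, array([ 539.6, -300.2]), array([23.2, 62. ]), 47.6, np.float64(29.4))
cube (590, array([512.6,  27.9]), array([29.9, 29.3]), 88.4, np.float64(48.1))
```

View pics/w2.png

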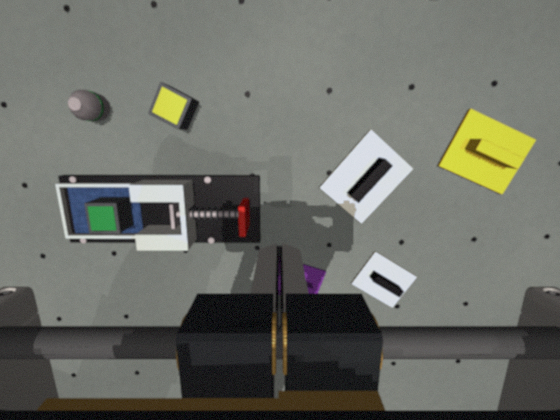

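Call:
{"op": "step_arm", "data": {
  "deltas": [
    {"dp": [0.16, 0.94, 0], "twist": 0},
    {"dp": [0.16, 0.94, 0], "twist": 0},
    {"dp": [0.16, 0.94, 0], "twist": 0}
  ],
  "gripper": -0.1
}}

```text
time_s: 7.0
ee_pos: [0.5379, -0.2975, 0.214]
eef_rot: [-3.14, 0.002, -0.041]
force: [0.3, 0.0, -0.4]
grip_width: 0.0211
grip_force: 0.0
```

Call:
{"op": "step_arm", "data": {
  "deltas": [
    {"dp": [0, 0, 0], "twist": 1},
    {"dp": [0, 0, 0], "twist": 1},
    {"dp": [0, 0, 0], "twist": 1},
    {"dp": [0, 0, 0], "twist": 1},
    {"dp": [0, 0, 0], "twist": 1},
    {"dp": [0, 0, 0], "twist": 1},
    {"dp": [0, 0, 0.5], "twist": 1},
    {"dp": [0, 0, 0.5], "twist": 1},
    {"dp": [0, 0, 0.5], "twist": 1},
    {"dp": [0, 0, 0.5], "twist": 0.95},
    {"dp": [0, 0, 0], "twist": 0},
    {"dp": [0, 0, 0], "twist": 0}
  ]
}}

```text
time_s: 8.2
ee_pos: [0.5381, -0.2964, 0.135]
eef_rot: [3.141, 0.002, -0.734]
force: [-0.5, -0.2, 0.4]
grip_width: 0.0426
grip_force: 0.0
```

Run:
```python
from h import *
o=ctrl.get_obs();print(o['ee_pos'],o['eef_rot'],o['grip_width'],o['qpos'])
im,d,W=cloud('wrist');save('w3.png',im);np.save('w3.npy',W)
hsv=cv2.cvtColor(im,cv2.COLOR_RGB2HSV)
def R2(n,m,zlo,zhi,box):
    V=W.copy();V[~m]=np.nan;print(n,rect(V,zlo,zhi,box))
A=np.ones((420,560),bool)
R2('cover',A,.003,.04,(.48,.61,-.37,-.23));R2('ribtop',A,.025,.035,(.48,.61,-.37,-.23))
```

```text
[ 0.53807484 -0.29642401  0.13504934] [ 3.14142742e+00  1.61137883e-03 -7.33984758e-01] 0.04261356163304198 [-5.63194072e-01  5.04398905e-01  1.40417974e+00  1.17627869e-04
  1.23463003e+00  1.74154799e+00]
cover (6550, array([ 540.2, -295.6]), array([76.6, 98. ]), 47.8, np.float64(5.6))
ribtop (879, array([ 538.5, -293.5]), array([13.9, 68.7]), 48.1, np.float64(29.4))
```

View pics/w3.png

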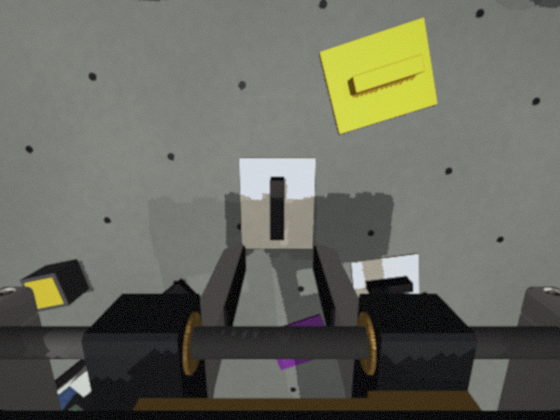

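Call:
{"op": "step_arm", "data": {
  "deltas": [
    {"dp": [0.05, -0.04, 0.9], "twist": 0},
    {"dp": [0, 0, 0.9], "twist": 0},
    {"dp": [0, 0, 0.7], "twist": 0},
    {"dp": [0, 0, 0.4], "twist": 0},
    {"dp": [0, 0, 0.2], "twist": 0},
    {"dp": [0, 0, 0], "twist": 0}
  ]
}}

```text
time_s: 8.85
ee_pos: [0.5412, -0.2969, 0.0117]
eef_rot: [-3.142, -0.0, -0.736]
force: [-0.2, 0.3, -0.1]
grip_width: 0.0425
grip_force: 0.0
```

Call:
{"op": "step_arm", "data": {
  "deltas": [
    {"dp": [0, 0, 0], "twist": 0},
    {"dp": [0, 0, 0], "twist": 0},
    {"dp": [0, 0, 0], "twist": 0},
    {"dp": [0, 0, 0], "twist": 0},
    {"dp": [0, 0, 0], "twist": 0},
    {"dp": [0, 0, 0], "twist": 0}
  ],
  "gripper": -1,
  "squeeze": 30
}}

```text
time_s: 9.45
ee_pos: [0.5413, -0.2969, 0.012]
eef_rot: [-3.142, -0.001, -0.736]
force: [-0.8, 0.8, 5.7]
grip_width: 0.014
grip_force: 30.0
```

Call:
{"op": "step_arm", "data": {
  "deltas": [
    {"dp": [0, 0, -0.3], "twist": 0},
    {"dp": [0, 0, -0.9], "twist": 0},
    {"dp": [0, 0, -1], "twist": -0.95},
    {"dp": [0, 0, -1], "twist": -1},
    {"dp": [0, 0, 0], "twist": -1},
    {"dp": [0, 0, 0], "twist": -1},
    {"dp": [0, 0, 0], "twist": -1},
    {"dp": [0, 0, 0], "twist": -1},
    {"dp": [0, 0, 0], "twist": -1},
    {"dp": [0, 0, 0], "twist": -1},
    {"dp": [0, 0, 0], "twist": -1},
    {"dp": [0, 0, 0], "twist": -1}
  ]
}}

```text
time_s: 10.65
ee_pos: [0.541, -0.2967, 0.14]
eef_rot: [3.142, -0.0, -0.038]
force: [0.5, 0.2, -1.2]
grip_width: 0.0136
grip_force: 30.0
```

Call:
{"op": "step_arm", "data": {
  "deltas": [
    {"dp": [0, 0, 0], "twist": 0},
    {"dp": [0, 0, 0], "twist": 0}
  ]
}}

```text
time_s: 10.85
ee_pos: [0.541, -0.2967, 0.1397]
eef_rot: [3.142, -0.0, -0.043]
force: [-1.1, 0.1, -0.8]
grip_width: 0.0135
grip_force: 30.0
```

```bash
cat > m.py <<'E'
from h import *
o=ctrl.get_obs();e=o['ee_pos'];print(e,o['eef_rot'],o['time_s'])
for c in('wrist','top'):
    im,d,W=cloud(c);hsv=cv2.cvtColor(im,cv2.COLOR_RGB2HSV);br=(hsv[...,2]>100)&(hsv[...,1]<70)
    z=e[2]-.012+.006
    V=W.copy();V[~br]=np.nan
    print(c,'plate',rect(V,z-.006,z+.006,(e[0]-.07,e[0]+.07,e[1]-.06,e[1]+.06)))
    print(c,'plateall',rect(W,z-.006,z+.006,(e[0]-.07,e[0]+.07,e[1]-.06,e[1]+.06)))
    if e[1]<-.2 or c=='top':
      print(c,'base',rect(W,.008,.016,(.44,.58,-.18,.11)));
      print(c,'cheeks',rect(V,.047,.056,(.46,.57,-.1,.0)))
save('m%d.png'%(o['time_s']*100),im if 0 else ctrl.camera('wrist')[0])
E
python3 m.py; ls pics
```

```text
[ 0.54101173 -0.29672769  0.13974302] [ 3.14154077e+00 -1.84457110e-05 -4.34073559e-02] 10.85
wrist plate (8855, array([ 513.6, -309.1]), array([103.3, 151.7]), 87.5, np.float64(133.2))
wrist plateall (8991, array([ 513.6, -309. ]), array([103.4, 151.7]), 87.5, np.float64(133.3))
wrist base (4494, array([506.4, -81.8]), array([150.8,  97.3]), 87.9, np.float64(11.7))
wrist cheeks (1620, array([538.7, -96.1]), array([ 81.3, 258.4]), 34.5, np.float64(51.7))
top plate None
top plateall None
top base (1104, array([511. ,  18.8]), array([149.1,  86.6]), 88.8, np.float64(11.7))
top cheeks (236, array([495.3, -44.8]), array([61. , 49.8]), 88.0, np.float64(50.8))
a.png
m1085.png
s2.png
side1.png
top1.png
w1.png
w2.png
w3.png
```

```bash
cat > q.py <<'E'
from h import *
o=ctrl.get_obs();e=o['ee_pos'];RT=R.from_euler('xyz',o['eef_rot']).as_matrix()
im,d,W=cloud('wrist');L=(W-e)@RT
m=(abs(L[...,2]-.006)<.005)&(im.max(-1)>100)&(abs(L[...,1])<.07)&(L[...,0]>.012)&(L[...,0]<.07)
p=L[m];print('front x',np.percentile(p[:,0],[98,99.8])*1000,'y',np.percentile(p[:,1],[.3,99.7])*1000,'z',np.polyfit(p[:,0],p[:,2],1),np.polyfit(p[:,1],p[:,2],1))
E
python3 q.py
```

```text
front x [48.75412317 48.99502709] y [-38.38573644  36.83056797] z [0.00933573 0.00626326] [0.00083456 0.00656577]
```

View pics/m1085.png

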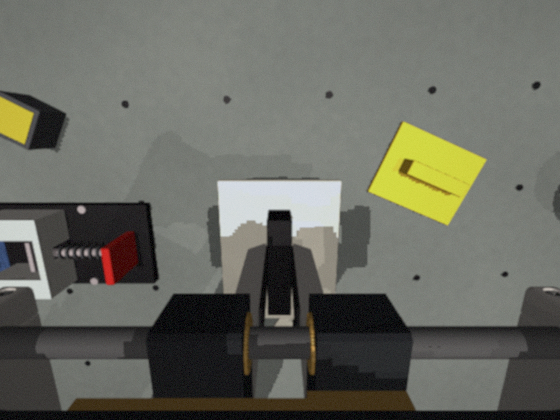

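Call:
{"op": "step_arm", "data": {
  "deltas": [
    {"dp": [-0.15, -0.5, 0], "twist": 0},
    {"dp": [-0.15, -1, 0], "twist": 0},
    {"dp": [-0.15, -1, 0], "twist": 0},
    {"dp": [-0.15, -1, 0], "twist": 0},
    {"dp": [-0.15, -1, 0], "twist": 0},
    {"dp": [-0.15, -1, 0], "twist": 0},
    {"dp": [-0.15, -0.8, 0], "twist": 0},
    {"dp": [0, 0, 0], "twist": 0},
    {"dp": [0, 0, 0.7], "twist": 0},
    {"dp": [0, 0, 0.3], "twist": 0},
    {"dp": [0, 0, 0], "twist": 0}
  ]
}}

```text
time_s: 12.15
ee_pos: [0.5087, -0.0436, 0.098]
eef_rot: [-3.141, 0.003, -0.042]
force: [-1.0, -0.4, -1.1]
grip_width: 0.0136
grip_force: 30.0
```

```bash
python3 q.py; python3 m.py
python3 - <<'E'
from h import *
a=cv2.imread('pics/'+sorted([f for f in __import__('os').listdir('pics') if f[0]=='m'],key=lambda f:int(f[1:-4]))[-1])
s=ctrl.camera('side')[0][190:310,220:380,::-1]
cv2.imwrite('pics/c.png',np.hstack([cv2.resize(a,(400,300)),cv2.resize(s,(400,300),interpolation=cv2.INTER_CUBIC)]))
E
```

```text
front x [48.77304602 49.03378476] y [-38.39495933  36.75198412] z [0.00955502 0.00623448] [0.00050365 0.00654417]
[ 0.50931947 -0.04366219  0.09917916] [-3.14144169e+00  1.46388925e-03 -4.22215002e-02] 12.2
wrist plate (8924, array([493.8, -52.4]), array([ 95.1, 128.2]), 87.7, np.float64(92.7))
wrist plateall (9019, array([493.8, -52.4]), array([ 95.1, 128.2]), 87.7, np.float64(92.7))
top plate None
top plateall None
top base (230, array([ 484.8, -138.2]), array([43.8, 48.9]), 87.9, np.float64(11.1))
top cheeks None
```

View pics/c.png

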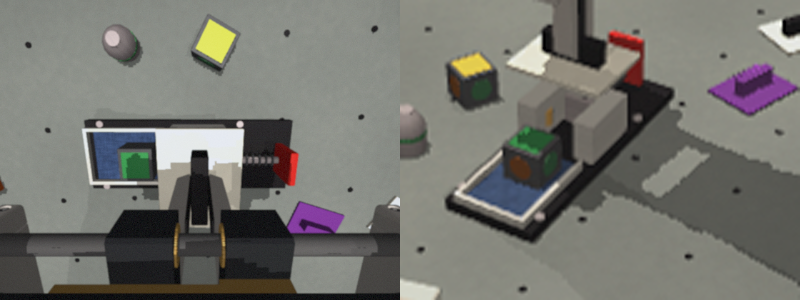

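Call:
{"op": "step_arm", "data": {
  "deltas": [
    {"dp": [0, 0, 0.4], "twist": 0},
    {"dp": [0, 0, 0.3], "twist": 0},
    {"dp": [0, 0, 0.1], "twist": 0},
    {"dp": [0, 0, 0], "twist": 0}
  ]
}}

```text
time_s: 12.8
ee_pos: [0.5093, -0.0432, 0.0671]
eef_rot: [-3.141, 0.001, -0.041]
force: [-0.6, 0.2, -1.5]
grip_width: 0.0141
grip_force: 30.0
```

Call:
{"op": "step_arm", "data": {
  "deltas": [
    {"dp": [0, 0, 0.05], "twist": 0},
    {"dp": [0, 0, 0], "twist": 0}
  ]
}}

```text
time_s: 13.0
ee_pos: [0.5097, -0.0433, 0.0657]
eef_rot: [3.142, -0.0, -0.041]
force: [0.5, -0.3, -0.7]
grip_width: 0.0138
grip_force: 30.0
```

Call:
{"op": "step_arm", "data": {
  "deltas": [
    {"dp": [0, 0, 0.04], "twist": 0},
    {"dp": [0, 0, 0], "twist": 0}
  ]
}}

```text
time_s: 13.2
ee_pos: [0.5097, -0.0432, 0.064]
eef_rot: [3.142, -0.0, -0.041]
force: [-0.4, 0.5, -1.2]
grip_width: 0.0137
grip_force: 30.0
```

Call:
{"op": "step_arm", "data": {
  "deltas": [
    {"dp": [0, 0, 0.03], "twist": 0},
    {"dp": [0, 0, 0], "twist": 0}
  ]
}}

```text
time_s: 13.4
ee_pos: [0.5097, -0.0432, 0.064]
eef_rot: [3.141, -0.001, -0.041]
force: [-7.4, 0.0, 15.6]
grip_width: 0.0139
grip_force: 30.0
```

Call:
{"op": "step_arm", "data": {
  "deltas": [
    {"dp": [0, 0, -0.02], "twist": 0},
    {"dp": [0, 0, 0], "twist": 0}
  ],
  "squeeze": 5
}}

```text
time_s: 13.6
ee_pos: [0.5097, -0.0433, 0.0639]
eef_rot: [3.142, -0.001, -0.041]
force: [-2.0, 1.4, 5.9]
grip_width: 0.0144
grip_force: 5.0
```

Call:
{"op": "step_arm", "data": {
  "deltas": [
    {"dp": [0, 0, 0], "twist": 0},
    {"dp": [0, 0, 0], "twist": 0},
    {"dp": [0, 0, 0], "twist": 0},
    {"dp": [0, 0, 0], "twist": 0}
  ],
  "gripper": -0.2
}}

```text
time_s: 14.0
ee_pos: [0.5095, -0.0432, 0.0633]
eef_rot: [-3.142, 0.0, -0.041]
force: [0.3, 0.1, 0.0]
grip_width: 0.0374
grip_force: 0.0
```

Call:
{"op": "step_arm", "data": {
  "deltas": [
    {"dp": [0, 0, -0.3], "twist": 0},
    {"dp": [0, 0, -0.8], "twist": 0},
    {"dp": [0, 0, -1], "twist": 0},
    {"dp": [0, 0, -1], "twist": 0},
    {"dp": [0, 0.8, -0.5], "twist": 0},
    {"dp": [0, 1, 0], "twist": 0},
    {"dp": [0, 1, 0], "twist": 0},
    {"dp": [0, 1, 0], "twist": 0},
    {"dp": [0, 0, 0], "twist": 0},
    {"dp": [0, 0, 0], "twist": 0}
  ]
}}

```text
time_s: 15.0
ee_pos: [0.503, -0.1954, 0.2079]
eef_rot: [-3.141, -0.0, -0.043]
force: [-1.0, 0.4, -0.6]
grip_width: 0.0375
grip_force: 0.0
```

Run:
```python
from h import *
for c in('wrist','top'):
    im,d,W=cloud(c);hsv=cv2.cvtColor(im,cv2.COLOR_RGB2HSV)
    print(c,'plate',rect(W,.0545,.062,(.44,.58,-.11,.01)),'rib',rect(W,.072,.09,(.44,.58,-.11,.01)))
    print('base',rect(W,.008,.07,(.44,.58,-.18,.11)))
    V=W.copy();V[~((hsv[...,0]>45)&(hsv[...,0]<80)&(hsv[...,1]>90))]=np.nan
    print('cube',rect(V,.04,.055,(.45,.57,-.05,.1)),'tab',rect(W,.062,.07,(.47,.55,-.18,-.1)))
    if c=='wrist':
        m=(abs(W[...,2]-.058)<.0025)&(abs(W[...,0]-.51)<.05)&(abs(W[...,1]+.043)<.04);p=W[m];print(np.linalg.lstsq(np.c_[p[:,:2],np.ones(len(p))],p[:,2],rcond=None)[0])
        w=im
s=ctrl.camera('side')[0][190:310,220:380]
save('f.png',np.hstack([cv2.resize(w,(400,300)),cv2.resize(s,(400,300),interpolation=cv2.INTER_CUBIC)]))
```

```text
wrist plate (4638, array([499.2, -26.7]), array([107.4, 117.9]), 87.4, np.float64(57.6)) rib (988, array([505. , -41.7]), array([23.1, 72.1]), 77.3, np.float64(81.2))
base (14707, array([499.9, -22.1]), array([268.2, 118.7]), 87.5, np.float64(20.5))
cube (654, array([512.7,  28.1]), array([30. , 29.9]), 88.0, np.float64(48.0)) tab (240, array([ 498.7, -138.2]), array([12.2, 52.2]), 75.7, np.float64(65.2))
[-0.00070928  0.00112544  0.05801524]
top plate (952, array([511.4, -48. ]), array([ 77.4, 100. ]), 87.0, np.float64(57.1)) rib (156, array([510.3, -47.2]), array([12. , 62.1]), 89.0, np.float64(80.2))
base (3126, array([509.9, -19.6]), array([239.1, 150. ]), 70.0, np.float64(17.3))
cube (107, array([509.8,  25.1]), array([25.5, 25. ]), 0.2, np.float64(47.6)) tab None
```

View pics/f.png

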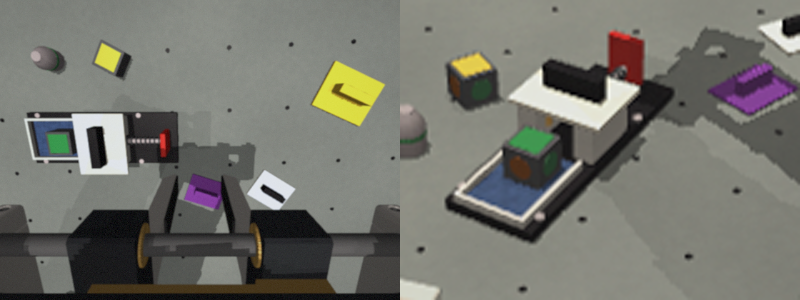

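The cover lies flat on both cheeks, about 2 mm off centre by the top camera. The cube stands on the pad and the tab is back at rest, so I am handing in.

```bash
python3 -c "
from station import ctrl
print(ctrl.hand_in())"
```

```text
the job is handed in; nothing more can be done
None
```

The job is handed in, with no verdict returned: the cube is upright on the landing pad, the ejector is back at rest, and the cover sits flat and square on the bay, about 2 mm off centre by the top camera.

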